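Press the row of vial caps home along the curve

TASK

Close the vials in the curved grey tray: run the fingertips, held together, along the row from the orange cap to the far end, gently pressing each cap fully home in turn. Once the orange cap is home, follow the curve and stay low over it, no more than about 3 cm above the caps, until the last cap is home. Grasp nothing, do not shift or lift the tray, leave everything else where it is, and finish with the fingers clear.

Things in the scene. Friction and masses are not known exactly. Their poses are not given: they have to be found in the camera images.
- tray: Loose grey vial tray, a piece of a ring 30 mm high, 48 mm wide, about 1 kg, flat on the worktop; a dark line on top joins its row of five vials. Origin: middle of the underside; z up; +x to the convex side, +y to the orange cap's end. The row's arc: radius 120 mm about (-0.108, 0) m of this frame; caps 20 degrees (42 mm) apart, at +40 (orange), +20, 0, -20, -40 degrees from +x.
- arc_centre (a point): Centre of the row's arc: an empty point at worktop height, on the concave side of the tray, 120 mm level distance from the axis of every cap.
- cap_1 (a joint): Push-on vial cap, the first (orange) of the row: how far it is pressed down, m. 0 = standing fully proud, 0.008 = fully home on its collar. It moves straight down with about 3 N, has no spring and stays where it is left; starts at 0 to 0.001.
- cap_1_top (a point): Centre of the top of that orange ribbed cap (21 mm across, 12 mm high), in the tray's frame at (-0.016, +0.077) m. It is 52 mm above the worktop when proud and 44 mm when home.
- cap_2 (a joint): Push-on vial cap, the second of the row: how far it is pressed down, m. 0 = standing fully proud, 0.008 = fully home on its collar. It moves straight down with about 3 N, has no spring and stays where it is left; starts at 0 to 0.001.
- cap_2_top (a point): Centre of the top of that blue ribbed cap (21 mm across, 12 mm high), in the tray's frame at (+0.005, +0.041) m. It is 52 mm above the worktop when proud and 44 mm when home.
- cap_3 (a joint): Push-on vial cap, the third of the row: how far it is pressed down, m. 0 = standing fully proud, 0.008 = fully home on its collar. It moves straight down with about 3 N, has no spring and stays where it is left; starts at 0 to 0.001.
- cap_3_top (a point): Centre of the top of that blue ribbed cap (21 mm across, 12 mm high), in the tray's frame at (+0.012, 0) m. It is 52 mm above the worktop when proud and 44 mm when home.
- cap_4 (a joint): Push-on vial cap, the fourth of the row: how far it is pressed down, m. 0 = standing fully proud, 0.008 = fully home on its collar. It moves straight down with about 3 N, has no spring and stays where it is left; starts at 0 to 0.001.
- cap_4_top (a point): Centre of the top of that blue ribbed cap (21 mm across, 12 mm high), in the tray's frame at (+0.005, -0.041) m. It is 52 mm above the worktop when proud and 44 mm when home.
- cap_5 (a joint): Push-on vial cap, the fifth and last of the row: how far it is pressed down, m. 0 = standing fully proud, 0.008 = fully home on its collar. It moves straight down with about 3 N, has no spring and stays where it is left; starts at 0 to 0.001.
- cap_5_top (a point): Centre of the top of that blue ribbed cap (21 mm across, 12 mm high), in the tray's frame at (-0.016, -0.077) m. It is 52 mm above the worktop when proud and 44 mm when home.
- cap_box: Bystander: clear box of caps, 64x78x37 mm, loose in the hollow of the tray's curve, about 0.075 m from the tray's origin. Origin: centre of its underside.
- marker: Bystander: red and white marker pen, 17x135x16 mm, loose beside the convex side of the tray. Origin: centre of its underside.
- vial_carton: Bystander: open carton, 91x108x67 mm, loose, to the right. Origin: centre of its underside.
- amber_bottle: Bystander: brown bottle with black cap, 60 mm across, 122 mm high, loose, to the left. Origin: centre of its underside.
- spanner: Bystander: open-ended spanner, 28x160x5 mm, loose, to the left. Origin: centre of its underside.
- beaker: Bystander: small clear beaker, 45 mm across, 56 mm high, loose, to the right. Origin: centre of its underside.
- filter: Bystander: green syringe filter, 26 mm across, 22 mm high, loose, to the right. Origin: centre of its underside.

How it is judged:
On the way, in this order (a step that is already met when the one before it is completed fails the run):
1. the first (orange) cap is home (value of joint cap_1 above 0.006 m), for 0.1 s.
2. the second cap is home (value of joint cap_2 above 0.006 m), for 0.1 s.
3. the third cap is home (value of joint cap_3 above 0.006 m), for 0.1 s.
4. the fourth cap is home (value of joint cap_4 above 0.006 m), for 0.1 s.
5. the fifth and last cap is home (value of joint cap_5 above 0.006 m), for 0.1 s.
At the end, for the whole second after the job is handed in: All five caps are home (within 2 mm of their collars); the tray lies flat and at rest within 20 mm of where it was; every bystander is within 20 mm of where it was (value of joint each of cap_1, cap_2, cap_3, cap_4, cap_5 above 0.006 m and distance of each of tray, cap_box, marker, vial_carton, amber_bottle, spanner, beaker, filter from where it was at the start of the episode below 0.02 m and height (world z) of tray below 0.006 m and angle between tray's own z axis and vertical below 0.05 rad and linear speed of tray below 0.01 m/s); the robot touches nothing.
It fails at once if the fingers leave the row (about 30 mm to either side of its curve) after the orange cap is home and before the last cap is (value of joint cap_1 above 0.006 m and value of joint cap_5 below 0.006 m and (horizontal distance between the grasp point and arc_centre below 0.09 m or horizontal distance between the grasp point and arc_centre above 0.15 m)).
It fails at once if the fingertips rise more than about 45 mm above the caps after the orange cap is home and before the last cap is (value of joint cap_1 above 0.006 m and value of joint cap_5 below 0.006 m and height (world z) of the grasp point above 0.115 m).
It fails at once if the tray or a cap is pressed harder than 40 N (contact force between the arm and tray above 40 N).
It fails at once if the tray is shifted by more than 20 mm, lifted or tipped (not (distance of tray from where it was at the start of the episode below 0.02 m and height (world z) of tray below 0.006 m and angle between tray's own z axis and vertical below 0.05 rad)).
It fails at once if a bystander is moved by more than 20 mm (not (distance of each of cap_box, marker, vial_carton, amber_bottle, spanner, beaker, filter from where it was at the start of the episode below 0.02 m)).
It also fails if it takes over 58 s, if anything falls off the work surface, if the arm or the gripper's body presses on something with over 40 N, if the wrist force passes 120 N, or if a joint passes its speed limit or range.

ROBOT

A 6-joint arm with a two-finger parallel gripper is mounted at the origin on a cart in front of the work surface, level with it; the furniture and walls round the work are solid. World frame = base frame: x ahead of the robot, y to its left, z up, the work surface at z = 0. Lengths are in m, angles in rad, forces in N, time in s.
With the tool pointing down it reaches from about 0.35 to 0.85 m from the base axis. Payload 8.1 kg.
Tool frame: the origin (TCP) lies on the centre line of the jaws, within the pads' length; the fingertips stand robot.tip_reach ahead of it and the grasp point (between the pads) lies 5 mm behind it (robot.tip_reach is the distance from the TCP to the fingertips, in m); z points along the fingers, y is the direction in which the jaws open and shut (so a half turn about z gives the same grasp; the last joint's range is limited). The gripper opens to 93 mm and grips with 3 to 60 N. Pads are 15 mm wide; open, the fingers measure 128 mm over their backs; the gripper's body (75 mm by 188 mm) begins 65 mm behind the grasp point.
Start: joints at [1.175, 0.13, 1.488, -0, 1.523, -0.085], TCP at [0.183, 0.571, 0.233] pointing down, gripper open.
Joint ranges: [-2.96, 2.96], [-0.89, 2.26], [0.02, 2.5], [-1.34, 4.48], [0, 2.73], [-2.66, 2.66]. Speed limits (rad/s): [2.39, 2.39, 2.79, 3.14, 3.14, 3.14].

INTERFACE

Orientations are given as a rotation vector (axis times angle).
In Python, from plant import sensors, read_camera, robot gives the robot as it stands.
- The arm moves only by the tool play_rows, never from a script. Its argument "series" is a list that holds one entry, the list of rows, each a list of 5 numbers: the closure, from -1 (fully open) to 1 (shut), then the shift along the world's x, y, z in m, then the turn about the world's z in rad. A call has 1 to 8 rows; each row is the pose to reach, as a shift and turn from the pose commanded when the call began; what a row does not reach only later rows make up. A row lasts 1/10 s, in which the tool goes at most 50 mm and 8.59 degrees, less where a joint would pass 70% of its speed; a pose out of reach is approached as far as the arm can. A call with a gripper value outside its range is refused whole. The fingers move at their own pace and stop on an object; "force" is the grip in N (left out, the last holds). Time passes only in rows, so rows that repeat a pose let the fingers close. It gives the time, the measured TCP pose, the force and the opening at its end, in the units of the state.
- sensors.read_state(): the state, without advancing time (a new reading comes with each control period).
- read_camera(name): name is "scene" or "top" or "wrist"; returns a dict with "color" (384x512x3 uint8, red, green, blue), "range_z" (384x512 float32, m along the optical axis (not along the pixel's ray), 0 where there is no reading), "intrinsics" (3x3 intrinsics, pixels), "rvec" (rotation vector, rad) and "tvec" (3), from world to camera coordinates, as OpenCV has them. Camera axes: x right, y down, z forward; pixel columns grow to the right and rows downward; lengths in m; the calibration is good to about 2 mm. A picture is of the moment at which its call begins.
- robot.close_job(): hands the job in, once; it reports no verdict.
The state is a dict: "t": time; "q": joint angles; "dq": joint speeds; "joint_torque": joint torques, N m; "tool_pos": TCP position; "orientation": TCP orientation; "force": force on the tool from outside, world axes, zero at the start; "wrist_torque": the same for the moment, N m; "opening": finger opening in m.
Only numpy, scipy, OpenCV 4.12 (cv2) and the standard library are available. Lean on these libraries where they do the work, as an engineer would, in place of code of your own. Each camera call takes 0.05 s, during which the arm holds its last target.

## Working session

There is one attempt and no reset: what is moved stays moved. The work goes in short steps, Python scripts to look and compute and a tool call to move; the robot and the scene stay as the last step left them, time stands still between calls to the robot, and variables do not carry over. Pictures are saved under pics/ and viewed, and the job is handed in when it is done.

Besides the shell and the picture viewer there is one more tool, called by a JSON object that holds its "api" and its "payload", one argument or row to a line. play_rows: Moves the arm, as the interface text tells. Its arguments: {"type":"object","properties":{"series":{"type":"array","items":{"type":"array","items":{"type":"array","items":{"type":"number"}}}},"force":{"type":"number"}},"required":["series"]}

```bash
ls; mkdir -p pics
python3 - <<'E'
from plant import sensors, read_camera, robot
import cv2
s=sensors.read_state(); print(s); print(robot.tip_reach)
for n in("scene","top","wrist"):
    c=read_camera(n); cv2.imwrite(f"pics/{n}0.png",c["color"][:,:,::-1]); print(n,c["rvec"],c["tvec"],c["intrinsics"].tolist())
E
```

```text
pics
{'t': 0.0, 'q': array([ 1.17457852e+00,  1.31156964e-01,  1.48930977e+00, -2.71392334e-05,
        1.52299013e+00, -8.53883680e-02]), 'dq': array([ 1.79098456e-03,  1.12404903e-05, -4.95210594e-04, -5.29665282e-04,
        9.68983955e-04, -8.65557439e-04]), 'joint_torque': array([ 1.43219222e-05, -5.59812212e+01, -4.91775906e+01,  7.66903907e-02,
        3.49013472e-02, -1.36572826e-04]), 'tool_pos': array([0.18327464, 0.57073794, 0.2315732 ]), 'orientation': array([-4.86219610e-01, -3.10331419e+00,  2.85356927e-03]), 'force': array([ 0.36405024, -0.16428091,  0.68488571]), 'wrist_torque': array([-0.00094797,  0.0229144 ,  0.05844377]), 'opening': 0.09307596515897598}
0.014
scene [ 1.99419387 -1.02688932  0.52881444] [-0.32230863  0.29708845  1.37068418] [[453.3770436880485, 0.0, 251.14786265123502], [0.0, 453.3770436880485, 197.1792233145098], [0.0, 0.0, 1.0]]
top [ 2.15485844 -2.20055461  0.11997918] [0.02406185 0.52171667 1.18771406] [[378.02370566028856, 0.0, 262.57722818323384], [0.0, 378.02370566028856, 192.88955721926547], [0.0, 0.0, 1.0]]
wrist [-2.36241855 -1.72254572 -0.22244965] [-0.59882065 -0.03088687  0.39047407] [[336.1760219607351, 0.0, 256.18778725497094], [0.0, 336.1760219607351, 188.13325762817607], [0.0, 0.0, 1.0]]
```

View pics/top0.png

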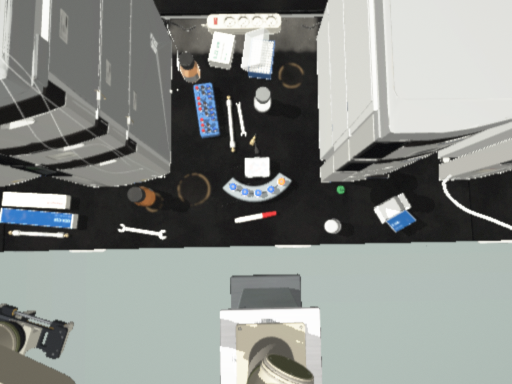

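View pics/scene0.png

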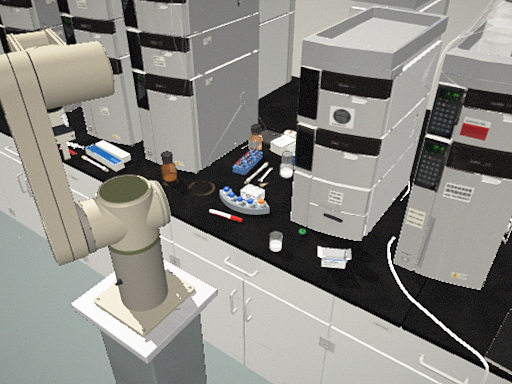

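The top view shows the tray at about (257,187), with the orange cap at the right end (~(282,182)). The clear box is in the hollow at (257,167) and the marker is on the convex side at (255,217). Next I'll measure the caps.

```bash
cat > h.py <<'E'
import numpy as np, cv2
from plant import sensors, read_camera, robot
def ray(c,u,v,z):
    R=cv2.Rodrigues(c["rvec"])[0]; K=c["intrinsics"]; t=np.ravel(c["tvec"])
    d=R.T@np.linalg.inv(K)@np.array([u,v,1.]); o=-R.T@t
    return o+d*(z-o[2])/d[2]
def blobs(c,box,z=0.052,mina=4):
    x0,y0,x1,y1=box
    hsv=cv2.cvtColor(c["color"],cv2.COLOR_RGB2HSV)
    out=[]
    for n,lo,hi in(("orange",(5,120,120),(20,255,255)),("blue",(100,110,60),(125,255,255))):
        m=cv2.inRange(hsv,lo,hi); k=np.zeros_like(m); k[y0:y1,x0:x1]=m[y0:y1,x0:x1]
        N,L,S,C=cv2.connectedComponentsWithStats(k)
        for i in range(1,N):
            if S[i,4]>=mina: out.append((n,C[i],S[i,4],ray(c,*C[i],z)))
    return out
E
python3 - <<'E'
from h import *
c=read_camera("top")
for b in blobs(c,(215,170,300,205)):print("top",b[0],b[1].round(1),b[2],b[3].round(4))
cv2.imwrite("pics/topc.png",cv2.resize(c["color"][150:230,205:305,::-1],None,fx=7,fy=7,interpolation=cv2.INTER_NEAREST))
c=read_camera("scene")
for b in blobs(c,(205,180,280,220)):print("scene",b[0],b[1].round(1),b[2],b[3].round(4))
cv2.imwrite("pics/scc.png",cv2.resize(c["color"][170:235,200:290,::-1],None,fx=8,fy=8,interpolation=cv2.INTER_NEAREST))
E
```

```text
top orange [281.6 181.3] 19 [ 0.5549 -0.0471  0.052 ]
top blue [232.7 186.6] 24 [0.5413 0.107  0.052 ]
top blue [270.8 189. ] 21 [ 0.5314 -0.0126  0.052 ]
top blue [244.5 191.6] 25 [0.5248 0.07   0.052 ]
top blue [257.8 192.5] 23 [0.521  0.0285 0.052 ]
scene orange [261.2 201. ] 21 [ 0.546  -0.0521  0.052 ]
scene blue [225.9 188.4] 27 [0.5348 0.1047 0.052 ]
scene blue [231.3 194. ] 25 [0.5174 0.0652 0.052 ]
scene blue [239.1 198.2] 22 [0.5125 0.0249 0.052 ]
scene blue [249.7 200.9] 21 [ 0.5215 -0.0173  0.052 ]
```

View pics/topc.png

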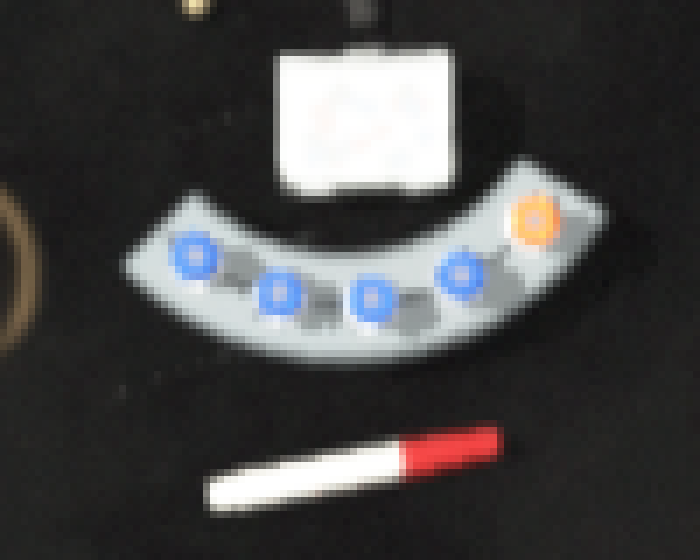

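View pics/scc.png

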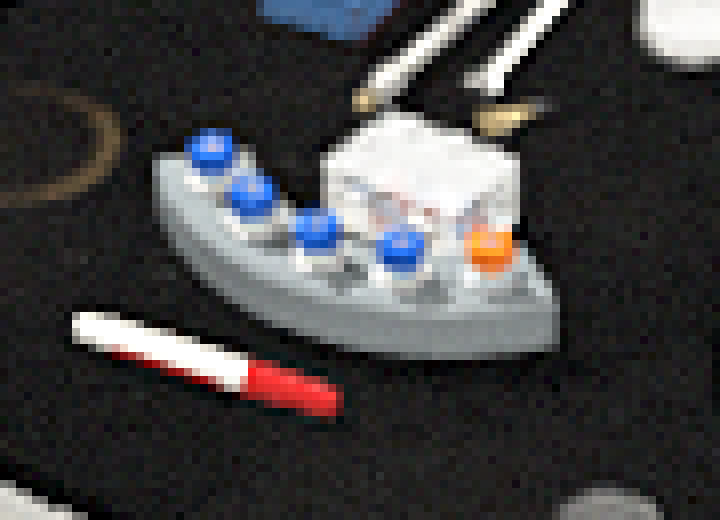

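```bash
cat >> h.py <<'E'
MOD=np.array([[-0.108+.12*np.cos(np.radians(a)),.12*np.sin(np.radians(a))] for a in(40,20,0,-20,-40)])
def fit(P):
    P=np.asarray(P)[:,:2]; m=MOD.mean(0); p=P.mean(0)
    U,S,V=np.linalg.svd((MOD-m).T@(P-p)); D=np.diag([1,np.sign(np.linalg.det(V.T@U.T))]); R=V.T@D@U.T
    t=p-R@m; F=MOD@R.T+t
    return R,t,F,np.linalg.norm(F-P,axis=1)
E
python3 - <<'E'
from h import *
for n,box,z in(("top",(215,170,300,205),.052),("scene",(205,180,280,220),.047)):
    c=read_camera(n); b=blobs(c,box,z)
    o=[x for x in b if x[0]=="orange"]; bl=sorted([x for x in b if x[0]=="blue"],key=lambda x:x[3][1])
    R,t,F,e=fit([x[3] for x in o+bl]); print(n,"yaw",np.degrees(np.arctan2(R[1,0],R[0,0])),"t",t,"centre",R@[-.108,0]+t,"res mm",e*1e3);print(F.round(4))
    if n=="top":
        for u,v in((322,180),(172,185),(145,195)):print(ray(c,u,v,0).round(3), ray(c,u,v,.3).round(3))
E
```

```text
top yaw -175.14569028315137 t [0.53256609 0.02896531] centre [0.6401787  0.03810452] res mm [0.63147059 0.32239182 0.66087017 0.76150007 0.78394869]
[[ 0.5551 -0.0465]
 [ 0.5313 -0.0123]
 [ 0.5206  0.0279]
 [ 0.5243  0.0695]
 [ 0.5421  0.1072]]
[ 0.563 -0.184  0.   ] [ 0.525 -0.132  0.3  ]
[0.557 0.309 0.   ] [0.52  0.241 0.3  ]
[0.525 0.396 0.   ] [0.496 0.307 0.3  ]
scene yaw -176.0493990056594 t [0.529775   0.02906514] centre [0.63751838 0.03650595] res mm [1.62690697 1.32847079 0.93663894 0.49219381 2.16652598]
[[ 0.5511 -0.0468]
 [ 0.5279 -0.0122]
 [ 0.5178  0.0282]
 [ 0.5222  0.0697]
 [ 0.5405  0.1071]]
```

{"api": "play_rows", "payload": {
  "series": [
    [[1,0.02,-0.035,0,-0.1],[1,0.045,-0.075,0,-0.2],[1,0.07,-0.115,0,-0.3],[1,0.095,-0.155,0,-0.4],[1,0.12,-0.195,0,-0.5],[1,0.14,-0.235,0,-0.6],[1,0.165,-0.275,0,-0.65],[1,0.185,-0.31,0,-0.7]]
  ],
  "force": 20
}}

```text
t: 1.15
tool_pos: [0.3693, 0.2593, 0.2329]
orientation: [1.524, 2.746, 0.001]
force: [1.0, 0.4, -0.0]
opening: 0.0334
```

{"api": "play_rows", "payload": {
  "series": [
    [[1,0.02,-0.035,0,-0.07],[1,0.045,-0.075,0,-0.14],[1,0.07,-0.115,0,-0.21],[1,0.095,-0.155,0,-0.28],[1,0.12,-0.195,0,-0.35],[1,0.14,-0.235,0,-0.41],[1,0.165,-0.275,0,-0.47],[1,0.185,-0.31,0,-0.47]]
  ]
}}

```text
t: 1.95
tool_pos: [0.5543, -0.051, 0.2327]
orientation: [2.122, 2.316, 0.0]
force: [0.4, 0.5, 0.3]
opening: 0.0005
```

Run:
```python
from h import *
s=sensors.read_state(); print(s["t"],s["tool_pos"],s["orientation"],s["q"],s["force"],s["opening"])
R=cv2.Rodrigues(s["orientation"])[0];print(R.round(3))
for n in("wrist","top"):
    c=read_camera(n); cv2.imwrite(f"pics/{n}1.png",c["color"][:,:,::-1])
```

```text
1.95 [ 0.55434113 -0.05104651  0.23267898] [2.12247999e+00 2.31554021e+00 3.49825636e-04] [-1.83889487e-01  1.30454276e-02  1.61111987e+00 -6.03171142e-05
  1.51691022e+00 -2.70834291e-01] [0.43182816 0.53892911 0.28781219] 0.0004745363492299827
[[-0.087  0.996  0.   ]
 [ 0.996  0.087 -0.   ]
 [-0.     0.    -1.   ]]
```

View pics/wrist1.png

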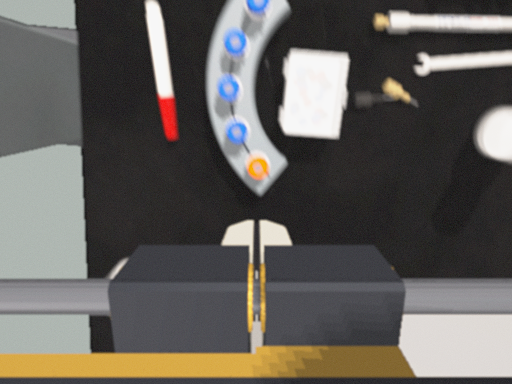

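The wrist view shows all five caps along an arc, from orange at (258,168) up to the last at (256,5). The fingers are shut. I'll use it to refine the fit.

Run:
```python
from h import *
c=read_camera("wrist")
b=blobs(c,(190,0,290,200),.050,20)
for x in b: print(x[0],x[1].round(1),x[2],x[3].round(4))
o=[x for x in b if x[0]=="orange"]; bl=sorted([x for x in b if x[0]=="blue"],key=lambda x:x[3][1])
if len(o+bl)==5:
    R,t,F,e=fit([x[3] for x in o+bl]); print("yaw",np.degrees(np.arctan2(R[1,0],R[0,0])),"t",t,"centre",R@[-.108,0]+t,"res mm",e*1e3);print(F.round(4))
```

```text
orange [255.7 161.5] 290 [ 0.5541 -0.0441  0.05  ]
blue [255.5   2.1] 85 [0.5417 0.1006 0.05  ]
blue [233.1  35.1] 350 [0.5235 0.0715 0.05  ]
blue [226.2  81.8] 296 [0.5197 0.0301 0.05  ]
blue [234.4 125.6] 274 [ 0.5303 -0.0103  0.05  ]
yaw -175.54365215328977 t [0.53174537 0.0294087 ] centre [0.63941887 0.03780025] res mm [2.20335559 1.60456456 1.59633417 1.60900057 6.93368891]
[[ 0.5538 -0.0462]
 [ 0.5302 -0.0119]
 [ 0.5198  0.0285]
 [ 0.5238  0.07  ]
 [ 0.5418  0.1076]]
```

Run:
```python
from h import *
s=sensors.read_state(); print(s["t"],s["tool_pos"],s["force"],s["opening"],robot.tip_reach)
```

```text
2.1 [ 0.55391672 -0.0509398   0.23210368] [ 0.46514671 -0.10695771 -0.42588569] 0.0007053699420043045 0.014
```

{"api": "play_rows", "payload": {
  "series": [
    [[1,0,0.005,-0.03,0],[1,0,0.005,-0.06,0],[1,0,0.005,-0.09,0],[1,0,0.005,-0.115,0],[1,0,0.005,-0.135,0],[1,0,0.005,-0.147,0],[1,0,0.005,-0.147,0],[1,0,0.005,-0.147,0]]
  ]
}}

```text
t: 2.9
tool_pos: [0.5538, -0.0433, 0.0865]
orientation: [2.118, 2.319, 0.001]
force: [-0.3, -0.6, 1.0]
opening: 0.0003
```

Run:
```python
from h import *
c=read_camera("wrist"); cv2.imwrite("pics/w2.png",c["color"][:,:,::-1])
for x in blobs(c,(0,0,512,384),.050,40): print(x[0],x[1].round(1),x[2],x[3].round(4))
s=sensors.read_state(); print(s["tool_pos"],s["force"],s["q"])
c=read_camera("scene"); cv2.imwrite("pics/s2.png",cv2.resize(c["color"][120:240,180:330,::-1],None,fx=5,fy=5))
```

```text
orange [256.1 212.6] 497 [ 0.5539 -0.0385  0.05  ]
orange [249.9 297.1] 240 [ 0.5551 -0.0954  0.05  ]
orange [262.3 298.1] 255 [ 0.563  -0.0954  0.05  ]
orange [217.3 363.4] 10921 [ 0.5375 -0.1478  0.05  ]
blue [217.4  14.3] 807 [0.5245 0.0665 0.05  ]
blue [205.2  88.1] 998 [0.5201 0.0297 0.05  ]
blue [220.4 162.2] 899 [ 0.5309 -0.0101  0.05  ]
[ 0.55433268 -0.04355168  0.08709166] [ 0.57316717 -0.12339566  1.31504025] [-1.70672898e-01  1.29081848e-01  1.76374589e+00  9.28920887e-05
  1.24681796e+00 -2.61102519e-01]
```

View pics/w2.png

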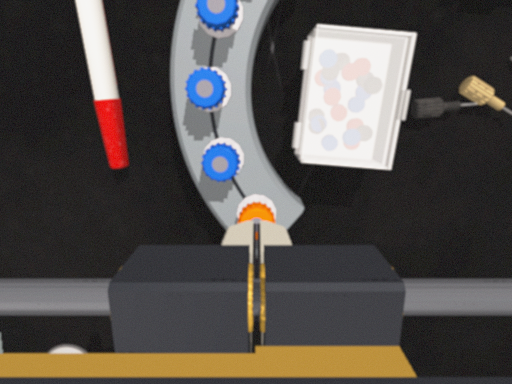

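View pics/s2.png

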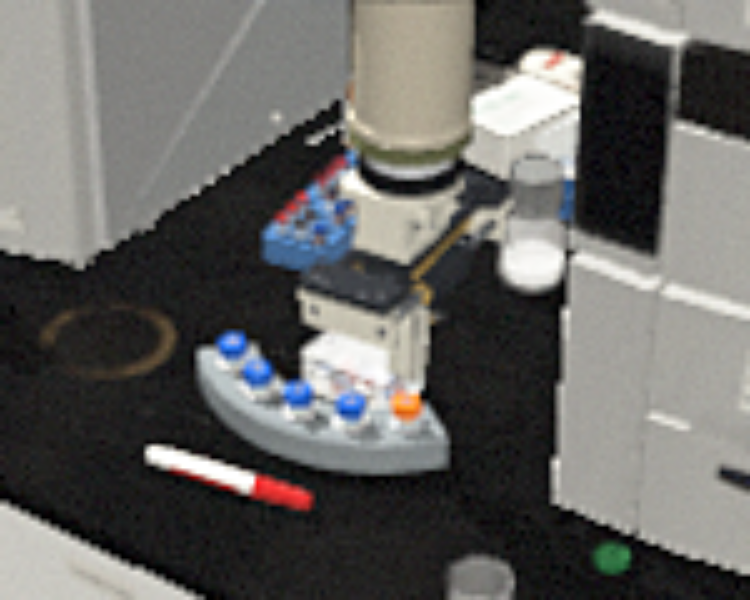

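{"api": "play_rows", "payload": {
  "series": [
    [[1,0,-0.001,-0.008,0],[1,0,-0.001,-0.014,0],[1,0,-0.001,-0.017,0],[1,0,-0.001,-0.019,0],[1,0,-0.001,-0.021,0],[1,0,-0.001,-0.023,0],[1,0,-0.001,-0.025,0],[1,0,-0.001,-0.025,0]]
  ]
}}

```text
t: 3.8
tool_pos: [0.5535, -0.0447, 0.0604]
orientation: [2.119, 2.319, 0.0]
force: [-0.2, 0.5, 0.0]
opening: 0.0006
```

{"api": "play_rows", "payload": {
  "series": [
    [[1,0,0,-0.001,0],[1,0,0,-0.002,0],[1,0,0,-0.002,0]]
  ]
}}

```text
t: 4.1
tool_pos: [0.5537, -0.0448, 0.0587]
orientation: [2.119, 2.319, 0.0]
force: [0.4, -0.3, 0.8]
opening: 0.0003
```

Run:
```python
from h import *
c=read_camera("scene"); cv2.imwrite("pics/s3.png",cv2.resize(c["color"][170:235,200:290,::-1],None,fx=8,fy=8))
s=sensors.read_state(); print(s["tool_pos"],s["force"])
```

```text
[ 0.55369412 -0.04474752  0.05870033] [-0.03550303  0.44893903 -0.07840218]
```

View pics/s3.png

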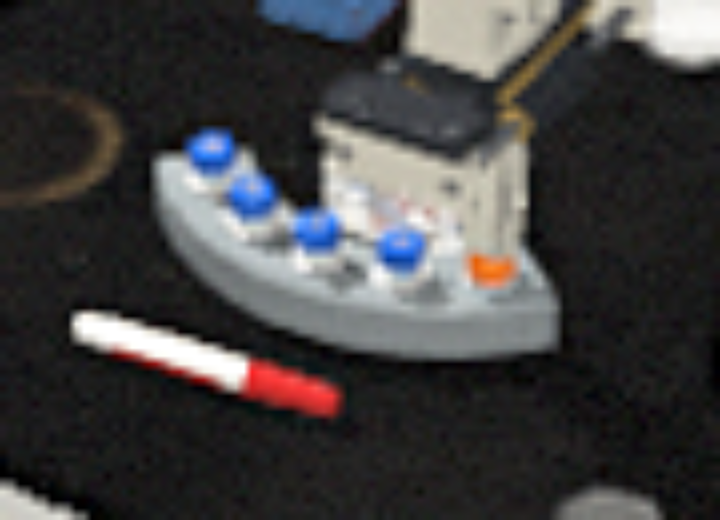

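In the picture the orange cap, at about (493,268), now sits lower under the fingers. The force hasn't reached a hard stop, so I'll press on in small steps until it does.

{"api": "play_rows", "payload": {
  "series": [
    [[1,0,0,-0.001,0],[1,0,0,-0.001,0]]
  ]
}}

```text
t: 4.35
tool_pos: [0.5537, -0.0448, 0.0582]
orientation: [2.119, 2.319, 0.0]
force: [-2.6, 0.8, 7.4]
opening: 0.0005
```

{"api": "play_rows", "payload": {
  "series": [
    [[1,0,0,-0.001,0],[1,0,0,-0.001,0]]
  ]
}}

```text
t: 4.55
tool_pos: [0.5538, -0.0448, 0.0582]
orientation: [2.119, 2.319, 0.0]
force: [-7.2, 1.5, 15.0]
opening: 0.0002
```

{"api": "play_rows", "payload": {
  "series": [
    [[1,0,0,0.01,0],[1,0,0,0.02,0],[1,-0.006,0.009,0.022,0],[1,-0.015,0.022,0.022,0],[1,-0.023,0.034,0.022,0],[1,-0.023,0.034,0.022,0],[1,-0.023,0.034,0.018,0],[1,-0.023,0.034,0.013,0]]
  ]
}}

```text
t: 5.35
tool_pos: [0.5307, -0.0108, 0.0694]
orientation: [2.118, 2.319, 0.0]
force: [0.1, 0.9, -0.3]
opening: 0.0006
```

{"api": "play_rows", "payload": {
  "series": [
    [[1,0,0,-0.002,0],[1,0,0,-0.004,0],[1,0,0,-0.006,0],[1,0,0,-0.008,0],[1,0,0,-0.01,0],[1,0,0,-0.012,0],[1,0,0,-0.013,0],[1,0,0,-0.013,0]]
  ]
}}

```text
t: 6.15
tool_pos: [0.5306, -0.0109, 0.0581]
orientation: [2.119, 2.319, -0.001]
force: [-10.2, -0.4, 16.4]
opening: 0.0003
```

{"api": "play_rows", "payload": {
  "series": [
    [[1,0,0,0.01,0],[1,0,0,0.02,0],[1,-0.004,0.012,0.022,0],[1,-0.008,0.027,0.022,0],[1,-0.0105,0.04,0.022,0],[1,-0.0105,0.04,0.022,0],[1,-0.0105,0.04,0.018,0],[1,-0.0105,0.04,0.013,0]]
  ]
}}

```text
t: 6.95
tool_pos: [0.52, 0.0292, 0.0692]
orientation: [2.119, 2.319, -0.0]
force: [-0.3, -0.9, -0.0]
opening: 0.0003
```

{"api": "play_rows", "payload": {
  "series": [
    [[1,0,0,-0.002,0],[1,0,0,-0.004,0],[1,0,0,-0.006,0],[1,0,0,-0.008,0],[1,0,0,-0.01,0],[1,0,0,-0.012,0],[1,0,0,-0.013,0],[1,0,0,-0.013,0]]
  ]
}}

```text
t: 7.75
tool_pos: [0.5201, 0.0291, 0.0581]
orientation: [2.119, 2.319, -0.0]
force: [-10.0, -0.6, 17.4]
opening: 0.0004
```

Run:
```python
from h import *
c=read_camera("wrist"); cv2.imwrite("pics/w3.png",c["color"][:,:,::-1])
for x in blobs(c,(0,0,512,250),.050,40): print(x[0],x[1].round(1),x[2],x[3].round(4))
c=read_camera("scene"); cv2.imwrite("pics/s4.png",cv2.resize(c["color"][170:235,200:290,::-1],None,fx=8,fy=8))
s=sensors.read_state(); print(s["tool_pos"],s["force"])
```

```text
blue [315.3  81.6] 1436 [0.5406 0.1089 0.05  ]
blue [269.2 158.7] 1221 [0.5231 0.0716 0.05  ]
blue [254.2 216.7] 279 [0.5185 0.0413 0.05  ]
[0.52013617 0.02906416 0.05810699] [-8.51801497 -0.8592546  17.85859535]
```

View pics/s4.png

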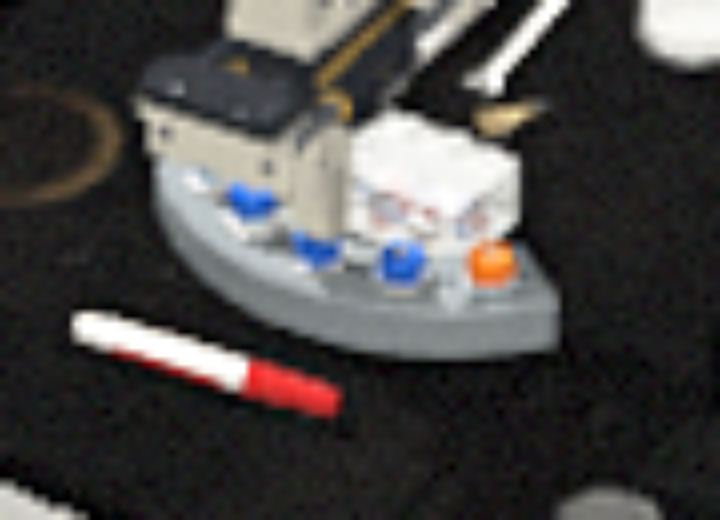

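View pics/w3.png

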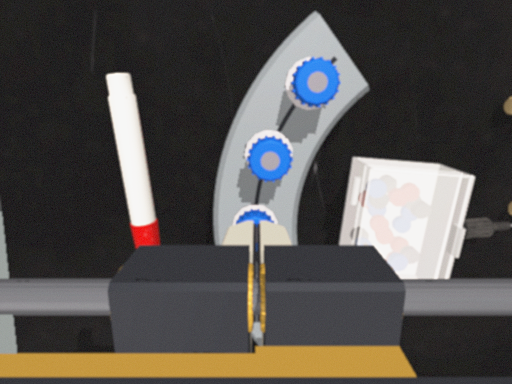

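The scene view shows caps 1 to 3 low and the tray in place. The wrist view puts caps 4 and 5, at (269,159) and (315,82), at (0.523,0.071) and (0.541,0.109), which matches the fit. Moving on to cap 4, by (+0.004,+0.0415).

{"api": "play_rows", "payload": {
  "series": [
    [[1,0,0,0.01,0],[1,0,0,0.02,0],[1,0.001,0.012,0.022,0],[1,0.002,0.028,0.022,0],[1,0.0035,0.0415,0.022,0],[1,0.0035,0.0415,0.022,0],[1,0.0035,0.0415,0.018,0],[1,0.0035,0.0415,0.013,0]]
  ]
}}

```text
t: 8.65
tool_pos: [0.5235, 0.0706, 0.0693]
orientation: [2.119, 2.319, -0.0]
force: [0.3, 0.5, 0.2]
opening: 0.0008
```

{"api": "play_rows", "payload": {
  "series": [
    [[1,0,0,-0.002,0],[1,0,0,-0.004,0],[1,0,0,-0.006,0],[1,0,0,-0.008,0],[1,0,0,-0.01,0],[1,0,0,-0.012,0],[1,0,0,-0.013,0],[1,0,0,-0.013,0]]
  ]
}}

```text
t: 9.45
tool_pos: [0.5237, 0.0706, 0.0581]
orientation: [2.119, 2.319, -0.0]
force: [-9.1, -2.3, 17.9]
opening: 0.0008
```

Cap 5: (+0.018,+0.0375).

{"api": "play_rows", "payload": {
  "series": [
    [[1,0,0,0.01,0],[1,0,0,0.02,0],[1,0.005,0.012,0.022,0],[1,0.012,0.026,0.022,0],[1,0.018,0.0375,0.022,0],[1,0.018,0.0375,0.022,0],[1,0.018,0.0375,0.018,0],[1,0.018,0.0375,0.013,0]]
  ]
}}

```text
t: 10.25
tool_pos: [0.5412, 0.1082, 0.0689]
orientation: [-2.119, -2.319, 0.001]
force: [-0.5, 0.1, 0.9]
opening: 0.0006
```

{"api": "play_rows", "payload": {
  "series": [
    [[1,0,0,-0.002,0],[1,0,0,-0.004,0],[1,0,0,-0.006,0],[1,0,0,-0.008,0],[1,0,0,-0.01,0],[1,0,0,-0.012,0],[1,0,0,-0.013,0],[1,0,0,-0.013,0]]
  ]
}}

```text
t: 11.05
tool_pos: [0.5417, 0.1081, 0.0581]
orientation: [2.119, 2.319, -0.0]
force: [-9.1, -2.9, 15.2]
opening: 0.0007
```

Cap 5 has hit its stop too. I'll lift clear.

{"api": "play_rows", "payload": {
  "series": [
    [[1,0,0,0.01,0],[1,0,0,0.03,0],[1,0,0,0.06,0],[1,0,0,0.1,0],[1,-0.02,0,0.14,0],[1,-0.06,0,0.17,0],[1,-0.1,0,0.18,0],[1,-0.1,0,0.18,0]]
  ]
}}

```text
t: 11.85
tool_pos: [0.4399, 0.1088, 0.2396]
orientation: [2.116, 2.318, 0.006]
force: [1.7, 0.2, 0.2]
opening: 0.0006
```

{"api": "play_rows", "payload": {
  "series": [
    [[1,-0.03,0,0,0],[1,-0.06,0,0,0],[1,-0.06,0,0,0],[1,-0.06,0,0,0]]
  ]
}}

```text
t: 12.25
tool_pos: [0.382, 0.1084, 0.2368]
orientation: [2.118, 2.319, 0.002]
force: [0.0, 0.5, 0.2]
opening: 0.0005
```

Run:
```python
from h import *
c=read_camera("scene"); cv2.imwrite("pics/s5.png",cv2.resize(c["color"][150:240,160:310,::-1],None,fx=5,fy=5))
c=read_camera("top"); cv2.imwrite("pics/t5.png",cv2.resize(c["color"][150:250,100:430,::-1],None,fx=2.4,fy=2.4))
b=blobs(c,(215,170,300,205),.044)
o=[x for x in b if x[0]=="orange"]; bl=sorted([x for x in b if x[0]=="blue"],key=lambda x:x[3][1])
print(len(b))
if len(b)==5: R,t,F,e=fit([x[3] for x in o+bl]); print(np.degrees(np.arctan2(R[1,0],R[0,0])),t,e*1e3)
s=sensors.read_state(); print(s["t"],s["tool_pos"],s["force"])
c=read_camera("wrist"); cv2.imwrite("pics/w5.png",c["color"][:,:,::-1])
# heights of cap tops by range
R=cv2.Rodrigues(c["rvec"])[0]
for x in blobs(c,(0,0,512,240),.044,40):
    u,v=x[1]; Z=c["range_z"][int(v)-2:int(v)+3,int(u)-2:int(u)+3]; Z=np.median(Z)
    p=R.T@(np.linalg.inv(c["intrinsics"])@[u,v,1]*Z-np.ravel(c["tvec"])); print(x[0],x[2],x[1].round(),p.round(4))
```

```text
5
-175.26113917829116 [0.53282983 0.02942508] [0.43391645 0.45502039 0.51084895 0.23274    0.5047588 ]
12.35 [0.38237594 0.10827272 0.23673241] [-0.19280845 -0.81273121 -0.00580752]
orange 61 [419. 100.] [0.5579 0.1941 0.0017]
blue 299 [403. 180.] [0.5385 0.1101 0.0453]
blue 273 [380. 212.] [0.5207 0.0729 0.0457]
```

View pics/s5.png

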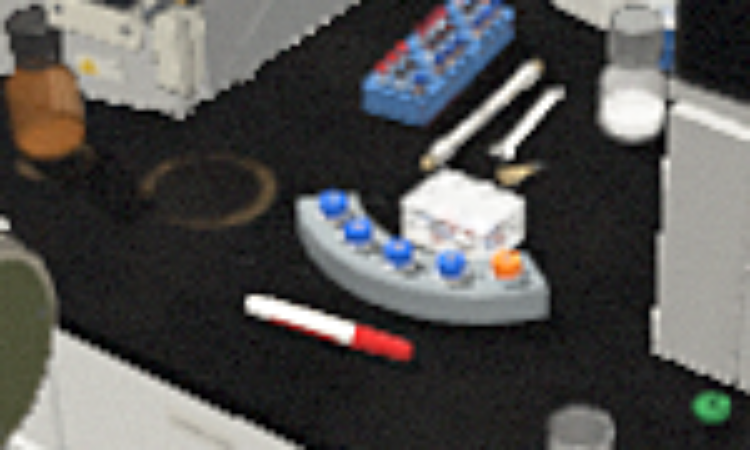

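View pics/t5.png

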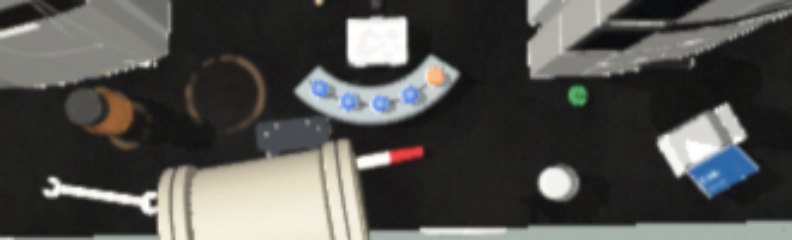

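All five caps are down, the tray is within 1 mm of where it was, nothing else looks moved and the arm is clear. I'll hand it in.

```bash
python3 -c "
from plant import robot
print(robot.close_job())"
```

```text
the job is handed in; nothing more can be done
None
```

I pressed all five caps home in order, from the orange cap to the far end, with the fingers shut. I lifted clear and handed the job in at about 12.4 s of the 58 s allowed.

- **Caps:** Each one met a hard stop at the same tool height, which puts the fingertips at 44 mm, the stated home height. The push read 15–18 N at the end of each press, against the 40 N limit. Depth readings of caps 4 and 5 afterwards gave 45–46 mm. Caps 1–3 I confirmed only from their hard stops and the pictures.
- **Staying low:** Between caps I kept the fingertips about 2 cm above the caps and within a few millimetres of the curve.
- **Tray and other objects:** The tray's fitted position changed by less than 1 mm and 0.2°. The other objects look unmoved in the last pictures. The arm hid part of the marker in the top view, but the scene view shows it in place. I compared these by eye and did not measure them.
- **Disagreements:** The cameras differed by 2–4 mm on cap positions, within what the presses could tolerate. One low orange blob in the last wrist picture lay at worktop height, away from the row, so I ignored it.

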